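# Hang the headphones on their stand

### The job

Hang the headphones that stand on the bedside top over the horizontal bar of their stand, the headband lying squarely across the bar between its two wooden end knobs and one ear cup hanging level on each side. Set them onto the bar without letting them drop, then let go. Leave the cup, the alarm clock and the jar where they are.

Things in the scene. Friction and masses are not known exactly. Their poses are not given: they have to be found in the camera images.
- headset: Rigid headphones, 0.2 kg, standing on their flat ear cups. An arch in their y-z plane, 165 mm wide (y), 149 high; the way through it is along x. Black headband 26 mm wide (x), 16 thick, a half-ellipse, its topmost 23 mm flat. Blue cups with black pads at y = -68 and +68 mm, 56 (x) by 29 (y) by 66 mm high, 106 mm clear between. Origin: midway between the cups, at their underside. Ends alike.
- crown_top (a point): Centre of the top face of the headband, 149 mm above the headphones' origin (axes as the headphones).
- crown_under (a point): Centre of the underside of the headband at its top, 133 mm above the headphones' origin, 16 mm below crown_top: the place that comes to rest on the bar (axes as the headphones).
- stand: Fixed T-shaped stand: wooden base disc 120 mm across, 12 thick; a post 14 mm across in its middle; on top a level round aluminium bar 16 mm thick along the stand's x. Wooden knobs 24 mm across close its ends; the free bar runs from x = -62 to +62 mm. Bar axis 152 mm, bar top 160 mm above the table. Origin: centre of the base's underside. Ends alike.
- bar_top (a point): Middle of the bar's top line, 160 mm above the table (axes as the stand: x along the bar, z up).
- mug: A bystander: blue ceramic cup without handle, 76 mm across, 90 mm high. Origin: centre of its underside.
- clock: A bystander: white alarm clock, a rounded block 45 (its x) by 75 (its y) by 80 mm high with round dials on both broad faces and a red bar on top. Origin: centre of its underside.
- jar: A bystander: amber glass cream jar with a white lid, about 68 mm across, 60 mm high. Origin: centre of its underside.
Not all that is in view belongs to the job. What is shaped like the headset but red or yellow is not meant.

How it is judged (in metres and radians):
At the end, for the whole second after the job is handed in: The headphones hang at rest on the bar: underside of the band's top from 8 mm below to 12 mm above the bar's top line, within 48 mm of the bar's middle along it and 25 mm across it, arch within 0.35 rad of square to the bar, upright within 0.3 rad, carried by the stand, not swinging (x of crown_under in the frame of bar_top between -0.048 and 0.048 m and y of crown_under in the frame of bar_top between -0.025 and 0.025 m and z of crown_under in the frame of bar_top between -0.008 and 0.012 m and angle between the x axis of headset and the x axis of stand, either way round below 0.35 rad and angle between headset's own z axis and vertical below 0.3 rad and contact force between headset and stand above 0.5 N and linear speed of headset below 0.04 m/s and angular speed of headset below 0.4 rad/s); the robot touches nothing.
It fails at once if the headphones fall (faster than 0.6 m/s while the fingers do not touch them) (linear speed of headset above 0.6 m/s and contact force between the fingers and headset below 0.05 N).
It fails at once if the cup is moved more than 30 mm or tipped over (distance of mug from where it was at the start of the episode above 0.03 m or angle between mug's own z axis and vertical above 0.5 rad).
It fails at once if the clock is moved more than 30 mm or tipped over (distance of clock from where it was at the start of the episode above 0.03 m or angle between clock's own z axis and vertical above 0.5 rad).
It fails at once if the jar is moved more than 30 mm or tipped over (distance of jar from where it was at the start of the episode above 0.03 m or angle between jar's own z axis and vertical above 0.5 rad).
It also fails if it takes over 43 s, if anything falls off the work surface, if the arm or the gripper's body presses on something with over 40 N, if the wrist force passes 120 N, or if a joint passes its speed limit or range.

### The arm

A 6-joint arm with a two-finger parallel gripper is mounted at the origin on the work surface. World frame = base frame: x ahead of the robot, y to its left, z up, the work surface at z = 0. Lengths are in mm, angles in rad, forces in N, time in s.
With the tool pointing down it reaches from about 350 to 975 mm from the base axis. Payload 7.1 kg.
Tool frame: the origin (TCP) lies on the front face of the gripper's body, between the roots of the fingers; the fingertips stand 80 mm ahead of it and the grasp point (between the pads) lies 61 mm ahead of it (env.tips_ahead is the distance from the TCP to the fingertips, in mm); z points along the fingers, y is the line along which they close (so a half turn about z gives the same grasp; the last joint's range is limited). The gripper opens to 88 mm and grips with 3 to 60 N. Pads are 20 mm wide; open, the fingers measure 115 mm over their backs; the gripper's body (75 mm by 178 mm) begins 61 mm behind the grasp point.
Start: joints at [-1.119, 0.423, 1.63, -0, 1.089, -0.019], TCP at [283.514, -556.979, 302.675] pointing down, gripper open.
Joint ranges: [-3, 3], [-0.9, 2.11], [0.09, 2.58], [-1.31, 4.45], [0.11, 2.69], [-2.54, 2.54]. Speed limits (rad/s): [2.39, 2.39, 3.01, 3.14, 3.14, 3.14].

### API

Orientations are given as a unit quaternion [x, y, z, w].
In Python, from station import env, set_gripper, viewer, workorder gives the robot as it stands. Calls block until the motion is done:
- env.reach(position, orientation): joint-space move of the TCP to a pose.
- env.move_l(position, rot=None, rate=150, f_stop=None): straight line of the TCP; rot=None keeps the orientation; rate is the mean speed in mm/s. With f_stop (N) it stops when the force on the tool has changed by that much, and returns True; else False.
- env.move_joints(angles): joint-space move.
- set_gripper(opening): finger opening in mm; the grip force is fixed at half the most; returns when the fingers have stopped.
- env.hold(seconds).
- env.ik(position, orientation): joint angles nearest the present ones, or None.
- env.read_state(): the state.
- viewer.camera(name): name is "scene" or "top" or "wrist"; returns the picture (400x640x3 uint8, blue, green, red); there is no depth.
- viewer.camera_params(name): a dict with "fx", "fy", "cx", "cy" (pixels), "pose" (4x4, takes a point from camera to world coordinates); the wrist camera has in their place "tool_from_camera" (4x4, takes a point from camera to tool coordinates, whose origin is the TCP and whose axes are the flange's). Camera axes: x right, y up, looking along -z (the intrinsics and any distortion apply to the point x, -y, -z); pixel columns grow to the right and rows downward; lengths in mm; the calibration is good to about 2 mm. A picture is of the moment at which its call begins: read the wrist's pose just before it. camera_params takes no time and is no camera call.
A pose or a line that the arm cannot do raises env.IKError and nothing moves.
- workorder.sign_off(): hands the job in; it is judged then, once.
The state is a dict: "time_s": time; "qpos": joint angles; "dq": joint speeds; "tau": joint torques, N m; "tool_pos": TCP position; "orientation": TCP orientation; "force": force on the tool from outside, world axes, zero at the start; "wrist_torque": the same for the moment, N m; "width": finger opening in mm; "grip_force": force on a finger pad.
Only numpy, scipy, OpenCV 4.12 (cv2) and the standard library are available. Lean on these libraries where they do the work, as an engineer would, in place of code of your own. Each camera call takes 0.05 s, during which the arm holds its last target. There are 200 camera calls.

## Working session

There is one attempt and no reset: what is moved stays moved. The work goes in short steps, each a Python script; the robot and the scene stay as the last script left them, time stands still between calls to the robot, and variables do not carry over. Pictures are saved under pics/ and viewed, at most 10 in all, crops included, and the job is handed in when it is done.

```bash
ls; mkdir -p pics; python3 - <<'E'
from station import env, set_gripper, viewer, workorder
import cv2, numpy as np
for n in ["scene","top","wrist"]:
    cv2.imwrite(f"pics/{n}0.png",viewer.camera(n)); p=viewer.camera_params(n); print(n,p)
print(env.read_state())
E
```

```text
pics
scene {'fx': 395.1495979533316, 'fy': 395.1495979533316, 'cx': 317.6277535906588, 'cy': 201.87678500893807, 'pose': array([[ 7.76367733e-01, -3.91964835e-01,  4.93575436e-01,
         1.04462689e+03],
       [ 6.30174412e-01,  4.68386277e-01, -6.19269332e-01,
        -7.15335392e+02],
       [ 1.15478403e-02,  7.91819338e-01,  6.10646202e-01,
         7.00695139e+02],
       [ 0.00000000e+00,  0.00000000e+00,  0.00000000e+00,
         1.00000000e+00]])}
top {'fx': 489.9127279201245, 'fy': 489.9127279201245, 'cx': 316.88335450950603, 'cy': 198.85072097356993, 'pose': array([[ 8.07953529e-03,  9.86712338e-01, -1.62275948e-01,
         3.10438435e+02],
       [-9.99967353e-01,  7.95377195e-03, -1.42465106e-03,
        -1.25405877e+02],
       [-1.15014897e-04,  1.62282161e-01,  9.86744388e-01,
         1.50041242e+03],
       [ 0.00000000e+00,  0.00000000e+00,  0.00000000e+00,
         1.00000000e+00]])}
wrist {'fx': 317.29286192502394, 'fy': 317.29286192502394, 'cx': 316.9190078816142, 'cy': 198.95293420099668, 'tool_from_camera': array([[-8.66211572e-04,  9.60015528e-01,  2.79945
[... 285 characters left out ...]
00]])}
{'time_s': 0.15, 'qpos': array([-1.11899045e+00,  4.23695125e-01,  1.63047914e+00, -2.73454623e-05,
        1.08860138e+00, -1.89987625e-02]), 'dq': array([-0.00076044, -0.00341276, -0.00243626,  0.00091657, -0.00060668,
        0.0005855 ]), 'tau': array([ 4.83517942e-04, -5.44983101e+01, -2.73918450e+01,  6.44297898e-02,
        2.04643642e-02, -5.78791628e-05]), 'tool_pos': array([ 283.37890831, -556.70024701,  302.07546601]), 'orientation': array([ 9.72418935e-01,  2.33240359e-01, -1.38832161e-04, -5.75097433e-04]), 'force': array([-0.67156274, -0.42433022,  0.06272692]), 'wrist_torque': array([ 0.01569186,  0.03700691, -0.00261493]), 'grip_force': 0.0, 'width': 87.69313892438777}
```

View pics/scene0.png

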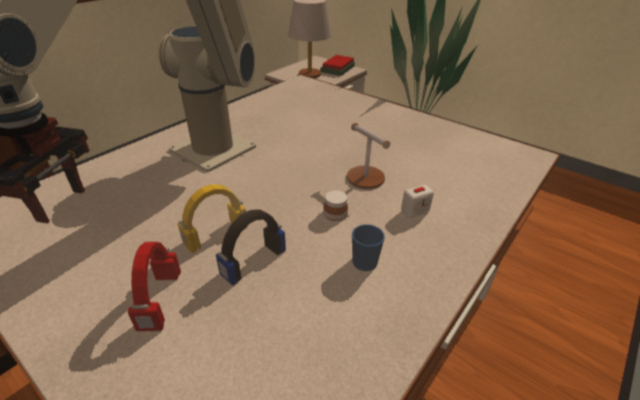

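View pics/top0.png

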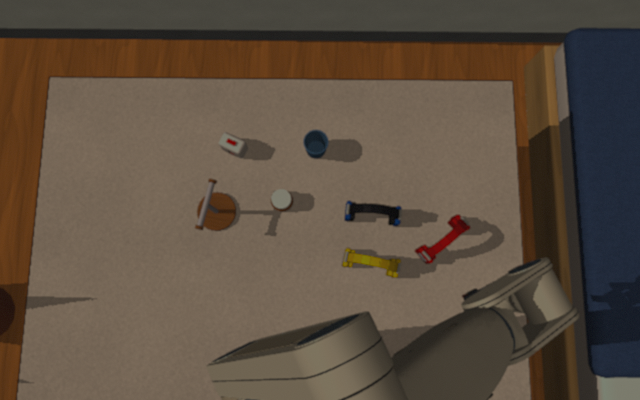

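Scene: the blue/black headset is around (250,245), beside red and yellow ones; the stand is at (367,155). Top: the headset arch runs from (350,210) to (396,215), and the bar from (211,183) to (199,226). I'll triangulate roughly, then go over both with the wrist camera.

```bash
cat > h.py <<'E'
from station import env, set_gripper, viewer, workorder
import cv2, numpy as np
from scipy.spatial.transform import Rotation as R
def snap(n):
    """picture, params with camera->world pose"""
    s=env.read_state(); p=viewer.camera_params(n); im=viewer.camera(n)
    if n=="wrist":
        T=np.eye(4); T[:3,:3]=R.from_quat(s["orientation"]).as_matrix(); T[:3,3]=s["tool_pos"]
        p["pose"]=T@p["tool_from_camera"]
    return im,p
def ray(p,uv):
    d=np.array([(uv[0]-p["cx"])/p["fx"],-(uv[1]-p["cy"])/p["fy"],-1.])
    d=p["pose"][:3,:3]@d; return p["pose"][:3,3],d/np.linalg.norm(d)
def onz(p,uv,z):
    o,d=ray(p,uv); return o+d*(z-o[2])/d[2]
def tri(p1,a,p2,b):
    o1,d1=ray(p1,a); o2,d2=ray(p2,b)
    t=np.linalg.lstsq(np.c_[d1,-d2],o2-o1,rcond=None)[0]
    q1,q2=o1+t[0]*d1,o2+t[1]*d2; return (q1+q2)/2,np.linalg.norm(q1-q2)
def down(yaw):
    """tool pointing down, closing axis (tool y) at angle yaw in world"""
    y=np.array([np.cos(yaw),np.sin(yaw),0]); z=np.array([0,0,-1.]); x=np.cross(y,z)
    return R.from_matrix(np.c_[x,y,z]).as_quat()
E
python3 - <<'E'
from h import *
pt=viewer.camera_params("top"); ps=viewer.camera_params("scene")
print("crown",tri(pt,(373,208),ps,(252,213)))
print("bar ends",tri(pt,(211,182),ps,(386,144)),tri(pt,(199,227),ps,(354,127)))
for n,uv,z in [("jar",(282,200),60),("mug",(316,143),90),("clock",(232,143),80),("base",(217,212),12)]: print(n,onz(pt,uv,z))
c=tri(pt,(373,208),ps,(252,213))[0]
for yaw in (0,np.pi): print(env.ik([c[0],c[1],400],down(yaw)),env.ik([600,110,430],down(yaw)))
E
```

```text
crown (array([ 509.62235303, -278.95321667,  146.41748894]), np.float64(3.599239118374823))
bar ends (array([578.59663559, 174.77666722, 150.01776215]), np.float64(1.2155937774808563)) (array([450.66241572, 201.76955242, 150.68987291]), np.float64(0.5540883768401962))
jar [543.01625575 -19.45709173  60.        ]
mug [ 710.65572026 -119.38339066   90.        ]
clock [711.46923067 132.18664149  80.        ]
base [511.89967225 182.59269856  12.        ]
[-5.21307937e-01  2.60994102e-01  1.63137878e+00 -4.44089210e-16
  1.24921977e+00 -5.21307937e-01] [ 1.61810340e-01  2.85144870e-01  1.53135421e+00 -4.44089210e-16
  1.32509357e+00  1.61810340e-01]
None None
```

```bash
python3 - <<'E'
from h import *
import pickle
D={}
for k,x,y in [("h1",450,-270),("h2",570,-270),("b1",515,130),("b2",515,250)]:
    env.reach([x,y,400],down(0)); env.hold(.3); D[k]=snap("wrist")
pickle.dump(D,open("d.pkl","wb"))
cv2.imwrite("pics/w1.png",np.vstack([np.hstack([D["h1"][0],D["h2"][0]]),np.hstack([D["b1"][0],D["b2"][0]])])[:, :][::2,::2] if 0 else cv2.resize(np.vstack([np.hstack([D["h1"][0],D["h2"][0]]),np.hstack([D["b1"][0],D["b2"][0]])]),(800,500),interpolation=cv2.INTER_AREA))
print(env.read_state()["time_s"])
E
```

```text
5.45
```

View pics/w1.png

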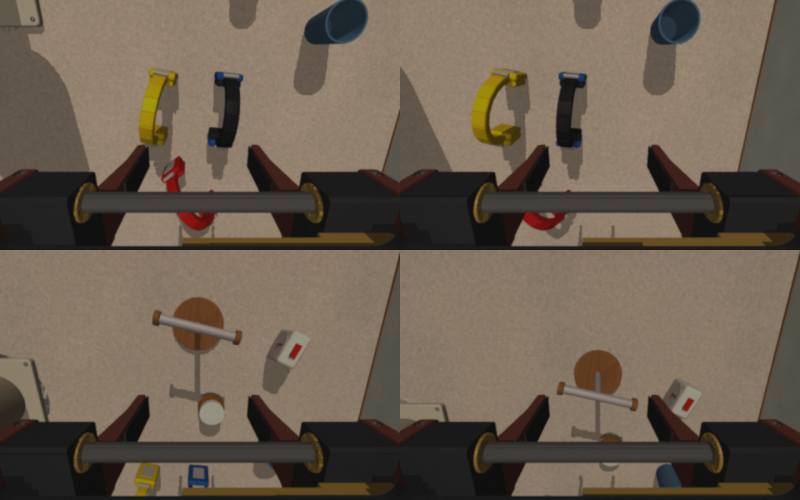

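Wrist pictures (half-scale mosaic): the headset is at (230,108) in h1 and (571,108) in h2. The bar runs (157,317)-(238,337) in b1 and (561,391)-(634,404) in b2. Next come masks and enlarged crops for accurate readings.

```bash
python3 - <<'E'
from h import *
import pickle
D=pickle.load(open("d.pkl","rb"))
cr={"h1":(310,95),"h2":(235,95),"b1":(230,65),"b2":(230,195)}
out=[]
for k in cr:
    im=D[k][0]; x,y=cr[k]; c=im[y:y+150,x:x+200].copy()
    hsv=cv2.cvtColor(im,cv2.COLOR_BGR2HSV)
    if k[0]=="h":
        blk=(hsv[...,2]<60)*1; blu=((hsv[...,0]>100)&(hsv[...,0]<130)&(hsv[...,1]>120)&(hsv[...,2]>60))*1
        m=np.zeros_like(blk); m[y:y+150,x:x+110]=1
        for r in range(y,y+150,6):
            cs=np.where((blk*m)[r])[0]; 
            if len(cs): print(k,r,cs.min(),cs.max(),len(cs))
        v,u=np.where(blu*m); print(k,"blue u",u.min(),u.max(),"v",v.min(),v.max())
    big=cv2.resize(c,(400,300),interpolation=cv2.INTER_CUBIC); out.append(big)
cv2.imwrite("pics/w2.png",np.vstack([np.hstack(out[:2]),np.hstack(out[2:])]))
E
```

```text
h1 119 344 345 2
h1 125 344 376 22
h1 131 344 384 41
h1 137 348 383 36
h1 143 360 382 23
h1 149 360 382 23
h1 155 360 383 24
h1 161 360 383 24
h1 167 360 383 24
h1 173 359 382 24
h1 179 359 382 24
h1 185 358 381 24
h1 191 358 381 24
h1 197 357 380 24
h1 203 356 379 24
h1 209 335 377 43
h1 215 334 376 43
h1 221 335 374 40
h1 227 345 372 28
h1 233 346 369 24
h1 239 398 405 8
h1 blue u 333 387 v 116 232
h2 125 263 297 18
h2 131 256 296 41
h2 137 258 294 37
h2 143 257 280 24
h2 149 256 278 23
h2 155 255 277 23
h2 161 254 276 23
h2 167 253 276 24
h2 173 252 275 24
h2 179 251 274 24
h2 185 251 274 24
h2 191 251 273 23
h2 197 250 273 24
h2 203 250 272 23
h2 209 250 289 40
h2 215 251 289 39
h2 221 251 290 40
h2 227 252 289 32
h2 233 255 277 23
h2 239 235 236 2
h2 blue u 250 296 v 117 235
```

View pics/w2.png

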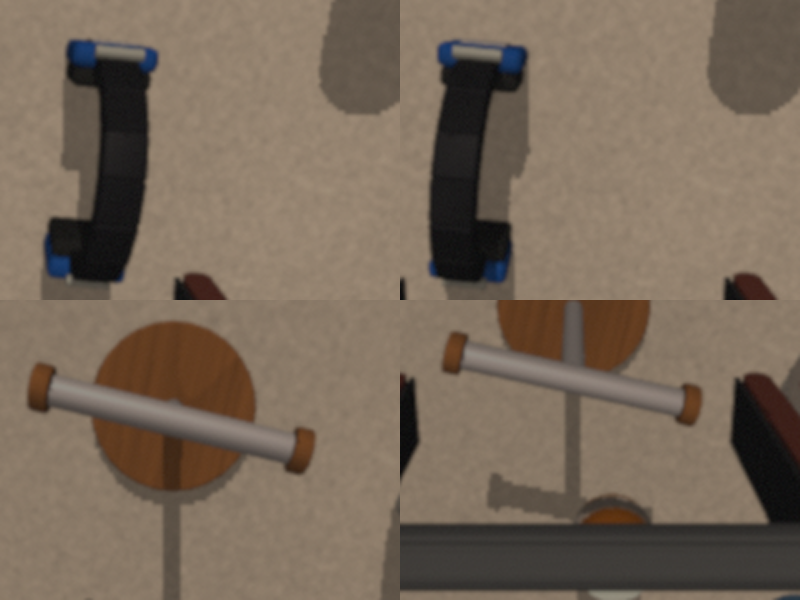

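Crops (2x): the crown's flat top is centred at v≈173 in both views, with its right edge at u=383 in h1 and left edge at 251 in h2. Bar knobs are at (250.5,109),(380,140) in b1 and (257.5,221),(374,247) in b2.

```bash
python3 - <<'E'
from h import *
import pickle
np.set_printoptions(precision=1,suppress=True)
D=pickle.load(open("d.pkl","rb")); P={k:D[k][1] for k in D}
# crown: same top edge points unknown per side, so flat centre with the visible top-face edges
print("edges",onz(P["h1"],(383,173),149),onz(P["h2"],(251,173),149))
print("crown centre",tri(P["h1"],(383-12,173),P["h2"],(251+12,173)))
a,b=onz(P["h1"],(383.3,161),149),onz(P["h1"],(381.3,185),149);c,d=onz(P["h2"],(253.8,161),149),onz(P["h2"],(250.8,185),149)
print("yaw crown",[np.arctan2(*(q-p)[[0,1]])*1 for p,q in((b,a),(d,c))])
for k,f,n in (("h1",(366,122),(352,229)),("h2",(276.5,122),(270.5,229))):
    F,N=onz(P[k],f,60),onz(P[k],n,60); print(k,F,N,(F+N)/2,np.arctan2(F[0]-N[0],F[1]-N[1]),np.linalg.norm(F-N))
l,e1=tri(P["b1"],(250.5,109),P["b2"],(257.5,221)); r,e2=tri(P["b1"],(380,140),P["b2"],(374,247))
print("bar",l,r,(l+r)/2,e1,e2,np.linalg.norm(l-r),"yaw %.3f"%np.arctan2(*(r-l)[[1,0]]))
E
```

```text
edges [ 521.2 -262.2  149. ] [ 499.9 -261.8  149. ]
crown centre (array([ 510.6, -264.6,  136.5]), np.float64(0.36643548086876593))
yaw crown [np.float64(0.026203629984609553), np.float64(0.1797795156659041)]
h1 [ 514.3 -213.4   60. ] [ 500.5 -361.7   60. ] [ 507.4 -287.6   60. ] 0.09298026615084623 148.9112024247486
h2 [ 518.2 -213.    60. ] [ 504.1 -361.5   60. ] [ 511.2 -287.3   60. ] 0.09479808894451269 149.19958432487957
bar [450.  203.7 151. ] [580.8 173.  153.3] [515.4 188.3 152.1] 0.4625143121605292 0.27137159106014047 134.3941544675454 yaw -0.231
```

Bar: axis height 152.1 (should be 152), knob spacing 134, both sound. The crown's y is uncertain by about 20 mm, because the facet I read need not be the top one. I'll take one more view with the camera straight above the arch.

```bash
python3 - <<'E'
from h import *
import pickle
np.set_printoptions(precision=1,suppress=True)
D=pickle.load(open("d.pkl","rb"))
print("base",onz(D["b1"][1],(316.5,117.5),12))
env.reach([510,-358,360],down(-0.094)); env.hold(.3)
im,p=snap("wrist"); print("cam",p["pose"][:3,3])
hsv=cv2.cvtColor(im,cv2.COLOR_BGR2HSV); h,s,v=cv2.split(hsv)
blu=((h>100)&(h<130)&(s>120)&(v>40)).astype(np.uint8); blk=((v<60)&(s<120)).astype(np.uint8)
n,l,st,ce=cv2.connectedComponentsWithStats(blu)
for i in range(1,n):
    if st[i,4]>40: print("blue",st[i],ce[i],onz(p,ce[i],60))
for r in range(30,200,8):
    c=np.where(blk[r,230:400])[0]+230
    if len(c): print(r,c.min(),c.max(),len(c))
cv2.imwrite("pics/w3.png",cv2.resize(im[20:220,200:440],(720,600),interpolation=cv2.INTER_CUBIC)); pickle.dump((im,p),open("e.pkl","wb"))
print(env.read_state()["time_s"])
E
```

```text
base [515.9 190.7  12. ]
cam [ 518.3 -280.9  442.1]
blue [285  37  12  15 142] [289.9  44.1] [ 495.3 -213.2   60. ]
blue [320  37  14  15 158] [326.8  44.5] [ 535.5 -217.4   60. ]
blue [288 169  11  13 101] [292.3 174.7] [ 481.  -358.7   60. ]
blue [320 169  11  13 113] [325.4 175.1] [ 521.4 -362.9   60. ]
46 296 320 25
54 287 331 45
62 288 331 44
70 293 321 29
78 293 320 28
86 293 320 28
94 294 320 27
102 294 320 27
110 294 320 27
118 294 320 27
126 294 320 27
134 294 320 27
142 295 320 26
150 295 320 26
158 291 328 38
166 289 329 41
174 298 318 21
7.9833
```

View pics/w3.png

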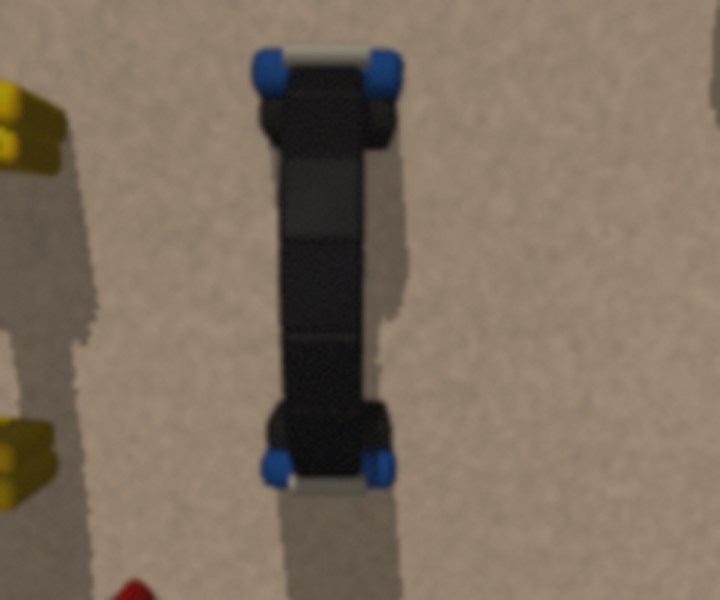

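Straight-down crop (3x, offset 200,20): the topmost facet runs from row 237 to 337, so its centre is at v≈115.7, u≈307.3. The facet I read earlier was the next one along.

```bash
python3 - <<'E'
from h import *
import pickle
np.set_printoptions(precision=1,suppress=True)
D=pickle.load(open("d.pkl","rb")); im,p=pickle.load(open("e.pkl","rb"))
for k,uv in (("h1",(370.3,183.5)),("h2",(262.7,184))): print(k,"far edge of flat",tri(p,(307.3,99),D[k][1],uv))
for z in (145,149): print("crown",onz(p,(307.3,115.7),z),"facet",np.linalg.norm(onz(p,(307.3,99),z)-onz(p,(307.3,132.3),z)))
for q in ((510,-286,209),(515,189,450)): print(env.ik(q,down(-.1)), env.ik(q,down(-.23)))
E
```

```text
h1 far edge of flat (array([ 509.9, -274.6,  143.3]), np.float64(1.7027048840725787))
h2 far edge of flat (array([ 511. , -274.3,  146.5]), np.float64(0.856008366012723))
crown [ 509.1 -288.5  145. ] facet 29.20215115217649
crown [ 509.2 -288.4  149. ] facet 28.809026226158533
[-0.5  0.5  1.8 -0.   0.9 -0.4] [-0.5  0.5  1.8 -0.   0.9 -0.3]
[ 0.3  0.2  1.6 -0.   1.3  0.4] [ 0.3  0.2  1.6 -0.   1.3  0.6]
```

The crown is at (509,-288), agreeing with the cups' midpoint (508,-288). Its height of 143–147 from triangulation fits the stated 149. Grasping with the tips 12 mm below the top.

```bash
python3 - <<'E'
from h import *
q=down(-0.096)
set_gripper(70)
env.reach([509,-288,290],q); env.move_l([509,-288,216.5],rate=80); set_gripper(10)
s=env.read_state(); print(s["width"],s["grip_force"],s["tool_pos"],s["force"])
env.move_l([509,-288,250],rate=60); env.hold(.3); s=env.read_state(); print(s["width"],s["grip_force"],s["force"])
env.move_l([509,-288,450],rate=150)
env.move_l([515,189,450],rot=down(-0.231),rate=160); env.hold(.4)
s=env.read_state(); print(s["time_s"],s["tool_pos"],s["width"],s["force"])
a,b=snap("scene")[0],snap("top")[0]
cv2.imwrite("pics/c1.png",np.hstack([cv2.resize(a[0:260,240:560],(480,390)),cv2.resize(b[100:300,120:320],(320,320))[:, :].copy() if 0 else cv2.resize(b[90:334,100:300],(320,390))]))
cv2.imwrite("pics/c1w.png",snap("wrist")[0])
E
```

```text
26.075323229846223 29.964786975178868 [ 508.95705379 -287.98696842  216.48494951] [ 0.55483395  0.16788398 -0.06066881]
26.025567805396832 29.967149652075022 [ 0.03980814  0.52977114 -1.94997957]
16.8083 [514.99190476 188.96788106 449.98998021] 25.754953178715883 [ 0.28300303  1.36591566 -1.93916952]
```

View pics/c1.png

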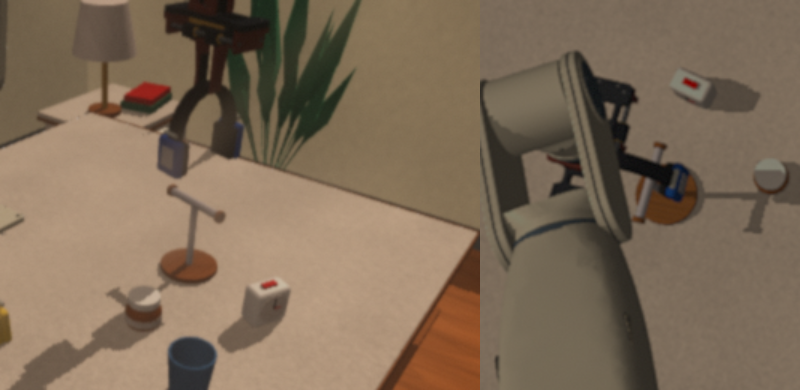

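View pics/c1w.png

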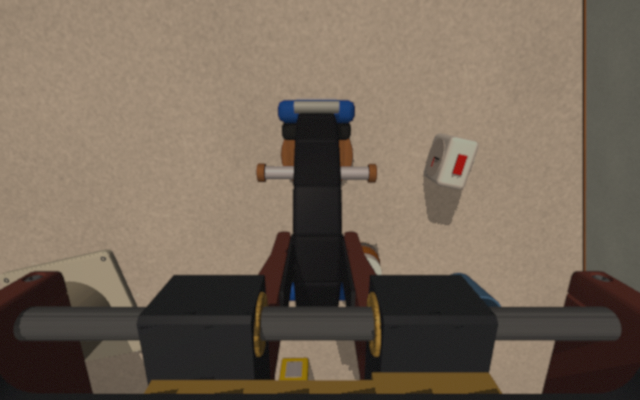

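The headset is held level (width 26, 1.95 N). In the wrist view the bar runs (262,172)-(373,173), square to and centred on the band at u≈317. Checking the bar's place once more in code, then lowering.

```bash
python3 - <<'E'
from h import *
_,p=snap("wrist"); m=onz(p,(317.5,172.5),152); print("bar mid",m)
assert np.hypot(m[0]-515,m[1]-189)<10
x,y=(515+m[0])/2,(188.5+m[1])/2
env.move_l([x,y,300],rate=110); env.move_l([x,y,256],rate=60); print(env.read_state()["force"])
env.hold(.3)
hit=env.move_l([x,y,238],rate=15,f_stop=1.5); s=env.read_state(); print(hit,s["tool_pos"],s["force"],s["time_s"])
a=snap("scene")[0]; cv2.imwrite("pics/c2.png",cv2.resize(a[60:240,280:460],(540,540)))
E
```

```text
bar mid [516.65919924 188.19757307 152.        ]
[-0.01026564  0.97120989 -2.10271305]
True [515.77737512 188.33536748 243.45964744] [-0.59055959 -0.18980941  3.28395129] 20.525
```

View pics/c2.png

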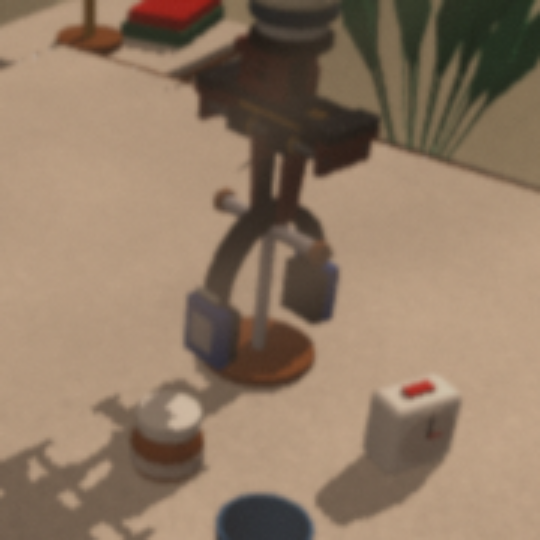

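Contact came at TCP z 243.46, against 243.5 expected. The picture shows the band on the bar at about (270,215), with a cup on each side. Letting go and retreating upward.

```bash
python3 - <<'E'
from h import *
set_gripper(46); env.hold(.4)
t=env.read_state()["tool_pos"]
env.move_l([t[0],t[1],290],rate=50); env.move_l([t[0],t[1],380],rate=120); env.hold(.8)
s=env.read_state(); print(s["time_s"],s["width"],s["force"])
a=snap("scene")[0]; b=snap("wrist")[0]; cv2.imwrite("pics/c3.png",np.hstack([cv2.resize(a[60:240,280:460],(400,400)),cv2.resize(b[40:300,180:440],(400,400))]))
E
```

```text
24.3 46.066934083349445 [-0.12734754  0.43573687  0.58927442]
```

View pics/c3.png

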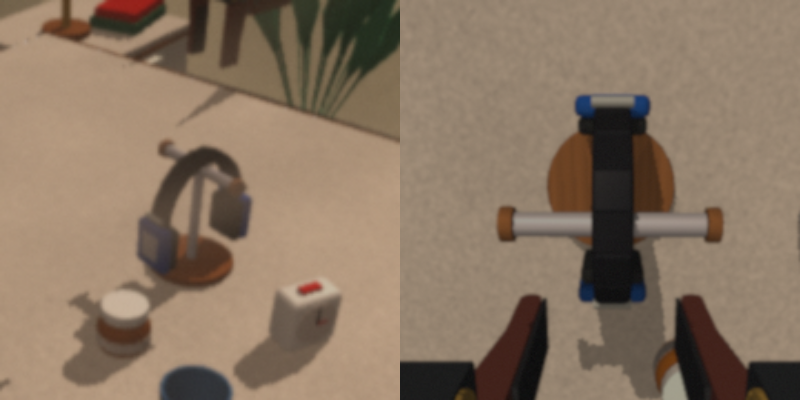

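The headset hangs square to the bar at mid-bar (left crop (205,165), right crop (613,222)). The gripper is clear and the bystanders haven't moved.

```bash
python3 -c "
from h import *
env.hold(.5); print(workorder.sign_off())"
```

```text
the job is handed in; nothing more can be done
None
```

The headphones hang level and square on the middle of the bar, the gripper is clear, and the job was handed in at about 25 s; the cup, clock and jar were not touched, and no verdict was returned.

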